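# Mount the inspection camera on its keyhole rail

## Robot

A 6-joint arm with a two-finger parallel gripper is mounted at the origin on a cart in front of the work surface, level with it; the furniture and walls round the work are solid. World frame = base frame: x ahead of the robot, y to its left, z up, the work surface at z = 0. Lengths are in m, angles in rad, forces in N, time in s.
With the tool pointing down it reaches from about 0.375 to 0.975 m from the base axis. Payload 3.8 kg.
Tool frame: the origin (TCP) lies on the centre line of the jaws, within the pads' length; the fingertips stand 14 mm ahead of it and the grasp point (between the pads) lies 5 mm behind it; z points along the fingers, y is the line along which they close (so a half turn about z gives the same grasp; the last joint's range is limited). The gripper opens to 85 mm and grips with 20 to 120 N. Pads are 22 mm wide; open, the fingers measure 114 mm over their backs; the gripper's body (76 mm by 85 mm) begins 54 mm behind the grasp point. The pads swing forward as they close: fully open they stand 13 mm farther back than shut.
Start: joints at [1.175, 0.264, 1.604, -0, 1.274, -0.037], TCP at [0.237, 0.632, 0.215] pointing down, gripper open.
Joint ranges: [-2.63, 2.63], [-0.94, 2.18], [0.31, 2.57], [-1.31, 4.45], [0, 2.66], [-2.55, 2.55]. Speed limits (rad/s): [2.57, 2.57, 3.14, 3.14, 3.14, 3.14].

## Interface

Orientations are given as a rotation vector (axis times angle).
In Python, from workcell import bot, eyes, spot_in gives the robot as it stands.
- The arm moves only by the tool carry_out, never from a script. Its argument "series" is text: rows parted by semicolons, each of 4 numbers parted by spaces: the shift along the world's x, y, z in m, then the turn about the world's z in degrees. In form: tx ty tz roll; .... A call has 1 to 20 rows; each row shifts and turns the commanded pose from where the row before left it; what a row does not reach is not made up. A row lasts 1/8 s, in which the tool goes at most 62.5 mm and 10.7 degrees, less where a joint would pass 70% of its speed; a pose out of reach is approached as far as the arm can. A call is refused whole if a number of a shift passes 0.0625 or a number of a turn 10.7, either way. A call with a gripper value outside its range is refused whole. "jaw" is the gripper command: -1 is shut, 1 is fully open, values between are in proportion, set as the call begins (left out, the last holds). The fingers move at their own pace and stop on an object; "grip_force" is the grip in N (left out, the last holds). Time passes only in rows, so rows that do not move let the fingers close. It gives the time, the measured TCP pose, the force, the opening and the grip force at its end, in the units of the state.
- bot.read_state(): the state, without advancing time (a new reading comes with each control period).
- eyes.read_camera(name): name is "side" or "top"; returns (picture, depth): 400x640x3 uint8, blue, green, red; 400x640 float32, m along the optical axis (not along the pixel's ray), 0 where there is no reading.
- eyes.get_calibration(name): a dict with "K" (3x3 intrinsics, pixels), "position" and "rotation" of the camera in the world. Camera axes: x right, y down, z forward; pixel columns grow to the right and rows downward; lengths in m; the calibration is good to about 2 mm. A picture is of the moment at which its call begins. get_calibration takes no time and is no camera call.
- bot.finish_job(): hands the job in; it is judged then, once.
Trained networks look in the newest picture that a camera, given by its name, has taken for a name from the list of things; names that differ only in an ending like _2 or _b are one class to them, and where a whole thing is asked for, a point or a joint stands for the part that bears it (a point fixed in the world has none). Each returns a list of dicts, best first, with "score" (0 to 1); they miss things now and then, are a little off and sometimes report something else, mostly with a low value. They report only what shows in the picture. A call takes as long as a camera call.
- spot_in(camera, target): "rect" ([centre column, centre row, width, height] in pixels, round what is visible of it).
The state is a dict: "time": time; "q": joint angles; "joint_vel": joint speeds; "joint_torque": joint torques, N m; "tool_pos": TCP position; "tcp_rot": TCP orientation; "wrist_force": force on the tool from outside, world axes, zero at the start; "torque": the same for the moment, N m; "width": opening from 0.0 (shut) to 1.0 (fully open); "grip_force": force on a finger pad.
Only numpy, scipy, OpenCV 4.12 (cv2) and the standard library are available. Lean on these libraries where they do the work, as an engineer would, in place of code of your own. Each camera call takes 0.05 s, during which the arm holds its last target. There are 200 camera calls.

## Task

Mount the inspection camera on the rail: set the keyhole foot down over the two screw heads, then slide it along the rail until the red spring catch snaps up behind it, and let go, leaving it flat and locked. The screws are clamped at a different place along the rail each time, so feel for them gently and do not force anything; leave the multimeter, tin, tape and hex key where they are.

Things in the scene. Friction and masses are not known exactly. Their poses are not given: they have to be found in the camera images.
- camera_mount: White camera head fixed crosswise on a blue keyhole foot; loose, standing on its foot; about 0.25 to 0.5 kg in all. Origin: centre of the foot's underside; z up, y along the foot, the way it is to be slid. Foot 60 (x) x 160 (y) x 5 mm thick. On its middle a black pedestal, 50 (x) x 22 (y) mm, up to z = 25 mm, carries the camera.
- camera_grip (a point): Where to grip the camera: inside its plain block, 30 mm wide in y and reaching 20 mm to each side in x, from 18 mm below to 12 mm above this point, which is 43 mm above the foot's underside. Axes as the mount's. Close the fingers along y. Fingertips that reach to 25 mm below this point still clear the screw heads.
- hole_lead (a point): Centre of the leading keyhole's round hole (18 mm across), at the foot's underside, 64 mm to +y of the mount's origin. From it a 9 mm wide slot runs to -y and ends 20.5 mm from this point.
- hole_tail (a point): Centre of the trailing keyhole's round hole, at the foot's underside, 32 mm to -y of the mount's origin; 18 mm across, with the same slot to -y.
- rail: The fixed mounting rail as a whole, with its carriage, screws and catch. Origin: centre of its underside on the bench, 20 mm below rail_seat; same axes.
- rail_seat (a point): Centre of the top face of the fixed aluminium rail, 80 (x) x 230 (y) mm, top 20 mm above the bench; z up, y along the rail. In its groove a dark carriage with two screws and the red catch is clamped, its centre anywhere from -14 to +14 mm in y of this point. The foot belongs flat on this face, its y axis the same way as the rail's.
- screw_zone (a point): Point 11 mm above rail_seat, level with the tops of the two screws. They stand on x = 0, 48 mm to each side (y) of the carriage's centre. Brass heads 14 mm across tapering to 12 mm at the top, undersides 7 mm over the rail; shanks 6 mm. The foot drops over the heads with its origin 16 mm to -y of the carriage's centre (play 2 mm each way); else it rests on them. Then it slides to +y.
- catch (a joint): Red sprung catch (12 x 10 mm) in the carriage, 81 to 91 mm to -y of its centre, 4.5 mm high. Value: metres pressed down; 0 = up, about 0.0045 = held flush by the foot (about 3 N). It snaps up behind the foot's -y edge when the foot is home, that is when its origin is 0 to 1.5 mm to +y of the carriage's centre, where the slots end against the shanks.
- multimeter: Multimeter 134 x 70 x 39 mm, yellow and black, lying face up; bystander. Origin: centre of its underside.
- tin: Open steel tin 59 mm across, 31 mm high; bystander. Origin: centre of its underside.
- tape_grey: Roll of grey tape 66 mm across, 19 mm high, lying flat; bystander. Origin: centre of its underside.
- hex_key: Black hex key 72 x 25 x 5 mm lying flat; bystander. Origin: centre of its underside.

How it is judged:
On the way:
1. the foot lies flat on the rail over both screw heads, holding the red catch down (z of camera_mount in the frame of rail_seat between -0.002 and 0.0028 m and x of camera_mount in the frame of rail_seat between -0.005 and 0.005 m and angle between the y axis of camera_mount and the y axis of rail_seat, either way round below 0.06 rad and angle between the z axis of camera_mount and the z axis of rail_seat, either way round below 0.035 rad and value of joint catch above 0.0025 m), for 0.1 s.
At the end, for the whole second after the job is handed in: The foot lies flat on the rail (underside within 2.8 mm of the rail's top, level within 2 degrees, centred across within 5 mm, parallel within 3.4 degrees, its origin within 18 mm of the rail's centre along it), the red catch is up behind it (less than 1 mm pressed), released and at rest (z of camera_mount in the frame of rail_seat between -0.002 and 0.0028 m and x of camera_mount in the frame of rail_seat between -0.005 and 0.005 m and angle between the y axis of camera_mount and the y axis of rail_seat, either way round below 0.06 rad and angle between the z axis of camera_mount and the z axis of rail_seat, either way round below 0.035 rad and y of camera_mount in the frame of rail_seat between -0.018 and 0.018 m and value of joint catch below 0.001 m and linear speed of camera_mount below 0.01 m/s); the robot touches nothing.
It fails at once if the camera mount pressed against the rail, its screws or catch with more than 60 N (contact force between camera_mount and rail above 60 N).
It fails at once if the robot itself pushing on the rail, screws or catch with more than 15 N (contact force between any of the arm, the fingers and rail above 15 N).
It fails at once if the multimeter, tin, tape roll or hex key moved by more than 20 mm (distance of any of multimeter, tin, tape_grey, hex_key from where it was at the start of the episode above 0.02 m).
It also fails if it takes over 64 s, if anything falls off the work surface, if the arm or the gripper's body presses on something with over 40 N, if the wrist force passes 120 N, or if a joint passes its speed limit or range.

## Working session

There is one attempt and no reset: what is moved stays moved. The work goes in short steps, Python scripts to look and compute and a tool call to move; the robot and the scene stay as the last step left them, time stands still between calls to the robot, and variables do not carry over. Pictures are saved under pics/ and viewed, at most 10 in all, crops included, and the job is handed in when it is done.

Besides the shell and the picture viewer there is one more tool, called as name(argument=value, ...), one argument or row to a line, values as JSON. carry_out: Moves the arm, as the interface text tells. Its arguments: {"type":"object","properties":{"series":{"type":"string"},"jaw":{"type":"number"},"grip_force":{"type":"number"}},"required":["series"]}

```bash
mkdir -p pics
cat > h.py <<'E'
import numpy as np, cv2
from workcell import bot, eyes, spot_in
def cloud(name):
    im,d=eyes.read_camera(name); c=eyes.get_calibration(name); K=np.array(c["K"])
    v,u=np.mgrid[:400,:640]
    p=np.stack([(u-K[0,2])/K[0,0]*d,(v-K[1,2])/K[1,1]*d,d],-1)
    P=p@np.array(c["rotation"]).T+np.array(c["position"]); P[d<=0]=np.nan
    return im,P
E
python3 - <<'E'
from h import *
o=[]
for n in("top","side"):
    im,P=cloud(n); o.append(im); c=eyes.get_calibration(n); print(n,c["position"])
    for t in("camera_mount","rail","catch","multimeter","tin","tape_grey","hex_key"):
        for r in spot_in(n,t)[:2]:
            a,b=int(r["rect"][0]),int(r["rect"][1]); print(t,round(r["score"],2),np.round(r["rect"]),P[min(b,399),min(a,639)].round(3))
cv2.imwrite("pics/t.png",o[0]);cv2.imwrite("pics/s.png",o[1]);print(bot.read_state())
E
```

```text
Traceback (most recent call last):
  File "h.py", line 7, in cloud
    P=p@np.array(c["rotation"]).T+np.array(c["position"]); P[d<=0]=np.nan
      ~~~~~~~~~~~~~~~~~~~~~~~~~~~^~~~~~~~~~~~~~~~~~~~~~~~
ValueError: operands could not be broadcast together with shapes (400,640) (3,)
```

Rotation is a rotation vector.

```bash
sed -i 's/np.array(c\["rotation"\]).T/cv2.Rodrigues(np.array(c["rotation"],float))[0].T/' h.py
python3 - <<'E'
from h import *
o=[]
for n in("top","side"):
    im,P=cloud(n); o.append(im); c=eyes.get_calibration(n); print(n,c["position"],c["rotation"],c["K"][0][0])
    np.save(n+".npy",P)
    for t in("camera_mount","rail","catch","multimeter","tin","tape_grey","hex_key"):
        for r in spot_in(n,t)[:2]:
            a,b=int(r["rect"][0]),int(r["rect"][1]); print(t,round(r["score"],2),np.round(r["rect"]),P[min(b,399),min(a,639)].round(3))
cv2.imwrite("pics/t.png",o[0]);cv2.imwrite("pics/s.png",o[1]);print(bot.read_state())
E
```

```text
top [ 0.43671258 -0.02064159  1.08403763] [-2.1231524   2.18115587 -0.17750817] 412.9938648079649
camera_mount 0.77 [382. 239.  61.  47.] [ 0.492 -0.202  0.052]
rail 0.98 [220. 233.  99.  55.] [0.523 0.209 0.018]
catch 0.32 [382. 237.  64.  44.] [ 0.499 -0.2    0.052]
multimeter 0.87 [345. 154.  48.  48.] [ 0.717 -0.117  0.034]
tin 0.94 [390. 170.  29.  25.] [ 0.678 -0.239  0.005]
tin 0.21 [218. 237.  94.  55.] [0.513 0.214 0.017]
tape_grey 0.9 [431. 164.  31.  28.] [ 0.694 -0.353 -0.003]
tape_grey 0.49 [382. 240.  65.  46.] [ 0.492 -0.199  0.055]
hex_key 0.62 [312. 233.   4.   1.] [ 0.515 -0.026  0.006]
hex_key 0.4 [430. 165.  29.  27.] [ 0.694 -0.35  -0.002]
side [0.37765633 0.77953142 0.43053788] [-0.31635674  2.49880875 -1.63978168] 381.41582401549823
camera_mount 0.86 [366. 195.  48.  27.] [ 0.499 -0.203  0.016]
rail 0.7 [320. 288. 100.  90.] [0.516 0.242 0.018]
rail 0.6 [367. 197.  48.  34.] [ 0.496 -0.204  0.01 ]
multimeter 0.63 [304. 198.   6.  14.] [ 0.658 -0.131  0.019]
tin 0.56 [308. 185.  21.  16.] [ 0.67  -0.214  0.025]
tin 0.43 [317. 289. 102.  86.] [0.521 0.244 0.018]
tape_grey 0.72 [314. 176.  25.  12.] [ 0.678 -0.32   0.018]
hex_key 0.4 [313. 175.  18.  15.] [ 0.684 -0.317  0.018]
hex_key 0.39 [345. 227.   5.   3.] [ 0.525 -0.034  0.   ]
{'time': 0.85, 'q': array([ 1.17511037e+00,  2.63834300e-01,  1.60398241e+00,  6.66309405e-06,
        1.27371610e+00, -3.68813425e-02]), 'joint_vel': array([-0.00039065,  0.00053057,  0.00163191,  0.00015798, -0.00092703,
       -0.00060444]), 'joint_torque': array([ 2.05922275e-03, -5.15027010e+01, -3.67720342e+01,  1.15138523e-04,
        4.95248623e-04, -1.64144836e-05]), 'tool_pos': array([0.2370178 , 0.63201936, 0.21513356]), 'tcp_rot': array([5.60592348e-01, 3.09116467e+00, 9.39716165e-05]), 'wrist_force': array([-0.34826341,  0.55705543, -0.31077228]), 'torque': array([-0.00448558, -0.03338924, -0.00155368]), 'grip_force': 0.0, 'width': 1.0051219603304957}
```

View pics/t.png

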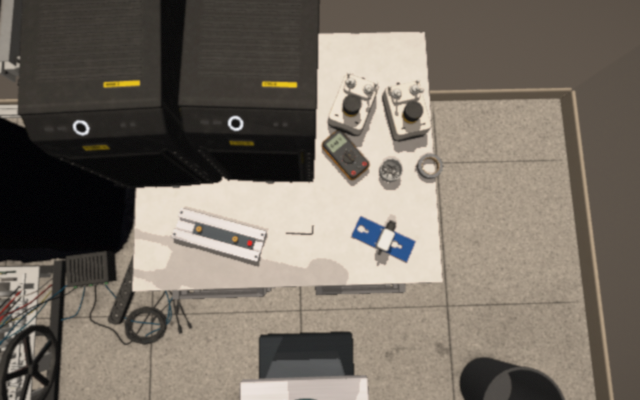

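View pics/s.png

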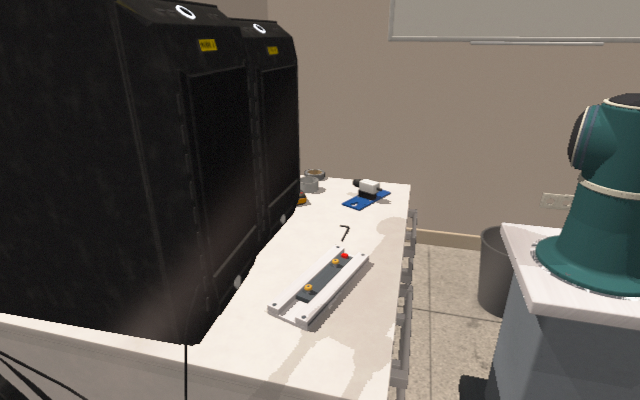

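Run:
```python
from h import *
im=cv2.imread("pics/t.png");P=np.load("top.npy");hsv=cv2.cvtColor(im,cv2.COLOR_BGR2HSV)
c=eyes.get_calibration("top");K=np.array(c["K"]);R=cv2.Rodrigues(np.array(c["rotation"],float))[0];C=np.array(c["position"])
def ray(u,v,z):
    d=np.stack([(np.asarray(u,float)-K[0,2])/K[0,0],(np.asarray(v,float)-K[1,2])/K[1,1],np.ones(np.shape(u))],-1)@R.T
    return C+d*((z-C[2])/d[...,2])[...,None]
def fit(m,z,name):
    m=m.astype(np.uint8); n,l,s,_=cv2.connectedComponentsWithStats(m); 
    cs=np.vstack(cv2.findContours(m,0,1)[0])[:,0]
    q=ray(cs[:,0],cs[:,1],z)[:,:2].astype(np.float32)*1000
    print(name,cv2.minAreaRect(q))
    v,u=np.nonzero(m); print(np.round(ray(u,v,z).mean(0),4))
box=np.zeros(im.shape[:2],bool);box[205:275,340:425]=1
H,S,V=cv2.split(hsv)
fit(box&(H>100)&(H<125)&(S>120)&(V>60),.005,"foot")
b2=np.zeros_like(box);b2[200:270,165:275]=1
print("benchz",np.nanmedian(P[265:280,200:240,2]))
fit(b2&(P[...,2]>.012),.02,"rail")
for nm,mm,z in(("red",b2&((H<6)|(H>174))&(S>150)&(V>90),.0245),("brass",b2&(H>8)&(H<28)&(S>120)&(V>90),.031)):
    n,l,s,ce=cv2.connectedComponentsWithStats(mm.astype(np.uint8))
    for i in range(1,n):
        if s[i,4]>6: print(nm,s[i,4],ce[i].round(1),ray(ce[i][0],ce[i][1],z).round(4))
a=cv2.resize(im[200:275,340:425],None,fx=6,fy=6,interpolation=2);b=cv2.resize(im[200:275,165:275],None,fx=5,fy=5,interpolation=2)
a=cv2.resize(a,(425,375))
b=cv2.resize(b,(375,256)); b=cv2.copyMakeBorder(b,0,119,0,0,0)
cv2.imwrite("pics/z.png",np.hstack([a,b]))
```

```text
foot ((495.40655517578125, -212.87991333007812), (153.615478515625, 54.697933197021484), 63.44992446899414)
[ 0.4947 -0.2138  0.005 ]
benchz -0.0004180838368970097
rail ((518.1793212890625, 211.6145782470703), (230.2698211669922, 80.95999145507812), 73.07878875732422)
[0.5168 0.2077 0.02  ]
red 20 [249.3 242.9] [0.4926 0.1325 0.0245]
brass 24 [198.6 228.7] [0.5317 0.26   0.031 ]
brass 25 [234.7 238.8] [0.5037 0.1685 0.031 ]
```

View pics/z.png

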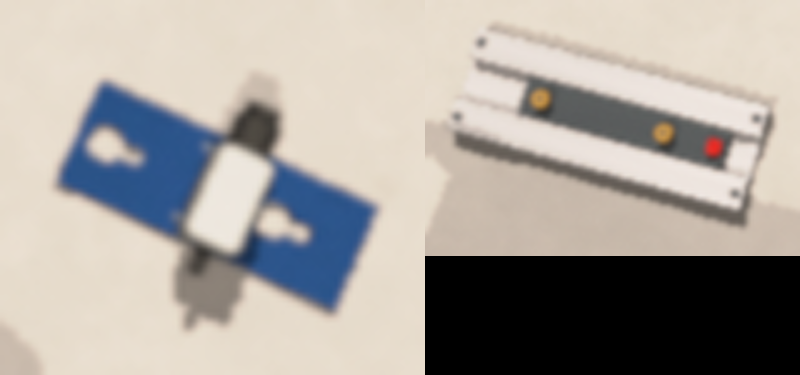

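carry_out(
  series="0.0161 -0.0528 -0.004 -0.375;0.0161 -0.0528 -0.004 -0.375;0.0161 -0.0528 -0.004 -0.375;0.0161 -0.0528 -0.004 -0.375;0.0161 -0.0528 -0.004 -0.375;0.0161 -0.0528 -0.004 -0.375;0.0161 -0.0528 -0.004 -0.375;0.0161 -0.0528 -0.004 -0.375;0.0161 -0.0528 -0.004 -0.375;0.0161 -0.0528 -0.004 -0.375;0.0161 -0.0528 -0.004 -0.375;0.0161 -0.0528 -0.004 -0.375;0.0161 -0.0528 -0.004 -0.375;0.0161 -0.0528 -0.004 -0.375;0.0161 -0.0528 -0.004 -0.375;0.0161 -0.0528 -0.004 -0.375;0 0 0 0;0 0 0 0",
  jaw=1,
)

```text
time: 3.1
tool_pos: [0.4942, -0.2125, 0.1508]
tcp_rot: [-0.723, -3.056, -0.001]
wrist_force: [0.1, 0.8, 0.5]
width: 0.999
grip_force: 0.0
```

Run:
```python
from h import *
# white block top face from the first cloud
P=np.load("top.npy");im=cv2.imread("pics/t.png")
m=np.zeros((400,640),bool);m[215:260,370:400]=1
q=P[m&(P[...,2]>.045)&(P[...,2]<.062)&(im.min(2)>150)]
print(len(q),np.median(q[:,2]),cv2.minAreaRect((q[:,:2]*1000).astype(np.float32)),q.mean(0))
```

```text
231 0.05369713897237727 ((491.0255432128906, -210.9578399658203), (28.853784561157227, 49.3813362121582), 62.81950378417969) [ 0.49106547 -0.21059057  0.05376392]
```

carry_out(
  series="0.001 0 -0.03 0;0 0 -0.03 0;0 0 -0.025 0;0 0 -0.017 0;0 0 -0.01 0;0 0 0 0",
)

```text
time: 3.85
tool_pos: [0.4954, -0.2122, 0.0388]
tcp_rot: [-0.721, -3.057, -0.0]
wrist_force: [-1.1, -0.1, 0.2]
width: 1.001
grip_force: 0.0
```

carry_out(
  series="0 0 0 0;0 0 0 0;0 0 0 0;0 0 0 0;0 0 0 0",
  jaw=-1,
  grip_force=60,
)

```text
time: 4.47
tool_pos: [0.4957, -0.2129, 0.0392]
tcp_rot: [0.722, 3.057, -0.0]
wrist_force: [0.2, -0.3, -1.0]
width: 0.0
grip_force: 0.0
```

Run:
```python
from h import *
a,_=cloud("top");b,_=cloud("side");print(bot.read_state()["width"])
f=lambda i:cv2.resize(i,(390,330),interpolation=2)
cv2.imwrite("pics/m.png",np.hstack([f(a[195:285,330:436]),f(b[150:240,310:416])]))
```

```text
-0.0013330339165346034
```

View pics/m.png

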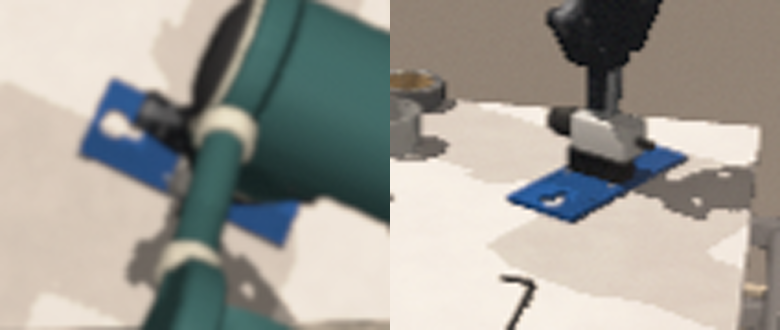

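Run:
```python
from h import *
for n in("top","side"):
    im,P=cloud(n);P0=np.load(n+".npy")
    im0=cv2.imread("pics/%s.png"%n[0])
    for i,Q in((im0,P0),(im,P)):
        H,S,V=cv2.split(cv2.cvtColor(i,cv2.COLOR_BGR2HSV))
        m=(H>100)&(H<125)&(S>120)&(V>40)&(abs(Q[...,0]-.5)<.15)&(abs(Q[...,1]+.2)<.15)&(Q[...,2]<.02)
        q=Q[m]; t=q[:,:2]@[.447,.894]; s=q[:,:2]@[.894,-.447]
        print(n,"foot",len(q),np.percentile(t,[1,99]).round(4),np.percentile(s,[1,99]).round(4))
        m=(i.min(2)>110)&(abs(Q[...,0]-.5)<.08)&(abs(Q[...,1]+.2)<.08)&(Q[...,2]>.03)&(Q[...,2]<.06)
        q=Q[m];t=q[:,:2]@[.447,.894]; s=q[:,:2]@[.894,-.447]
        if len(q): print("  block",len(q),np.percentile(t,[2,50,98]).round(4),np.percentile(s,[2,98]).round(4),np.percentile(q[:,2],[5,95]).round(4))
    if n=="side":
        d=(im.max(2)<70)&(abs(P[...,0]-.5)<.06)&(abs(P[...,1]+.22)<.08)&(P[...,2]>.03)&(P[...,2]<.1)
        q=P[d];t=q[:,:2]@[.447,.894]
        for z in np.arange(.03,.1,.01):
            k=abs(q[:,2]-z)<.005;print(z.round(2),k.sum(),np.median(q[k],0).round(3),np.percentile(t[k],[10,90]).round(3) if k.any() else "")
s=bot.read_state();x=s["tool_pos"];print(x,x[:2]@[.447,.894],x[:2]@[.894,-.447],s["width"],s["grip_force"])
```

```text
top foot 745 [-0.0446  0.1067] [0.5113 0.5652]
  block 282 [0.0162 0.0313 0.0453] [0.5087 0.5837] [0.0426 0.0567]
top foot 397 [-0.0447  0.1074] [0.5109 0.563 ]
  block 2 [0.045  0.0451 0.0452] [0.5246 0.5275] [0.0471 0.0528]
side foot 299 [-0.0436  0.1086] [0.5102 0.5646]
  block 220 [0.0174 0.041  0.0452] [0.5082 0.5761] [0.0319 0.055 ]
side foot 289 [-0.043   0.1092] [0.51   0.5647]
  block 139 [0.025  0.0422 0.0458] [0.5106 0.5849] [0.0314 0.0546]
0.03 2 [ 0.526 -0.222  0.033] [0.037 0.038]
0.04 29 [ 0.522 -0.216  0.04 ] [0.029 0.04 ]
0.05 10 [ 0.528 -0.222  0.047] [0.035 0.04 ]
0.06 7 [ 0.495 -0.203  0.063] [0.034 0.043]
0.07 20 [ 0.495 -0.204  0.07 ] [0.03  0.044]
0.08 25 [ 0.496 -0.203  0.079] [0.026 0.045]
0.09 25 [ 0.496 -0.203  0.09 ] [0.025 0.044]
0.1 9 [ 0.491 -0.201  0.097] [0.027 0.045]
[ 0.49558815 -0.212776    0.03902184] 0.03130616157001015 0.5381666795493167 -0.0010728223099572875 0.0
```

carry_out(
  series="0 0 0 0;0 0 0 0;0 0 0 0;0 0 0 0;0 0 0 0",
  jaw=1,
)

```text
time: 5.3
tool_pos: [0.4956, -0.2128, 0.0391]
tcp_rot: [0.722, 3.058, -0.0]
wrist_force: [-0.8, 0.3, -0.2]
width: 0.998
grip_force: 0.0
```

Run:
```python
from h import *
a,_=cloud("top");b,P=cloud("side");print(bot.read_state())
f=lambda i:cv2.resize(i,(390,390),interpolation=2)
cv2.imwrite("pics/m2.png",np.hstack([f(a[190:280,330:420]),f(b[130:220,320:410])]))
```

```text
{'time': 5.4, 'q': array([-4.51702568e-01,  1.87070738e-01,  2.05189966e+00,  4.16426733e-07,
        9.02620385e-01, -1.55901260e+00]), 'joint_vel': array([ 4.78690648e-04,  2.32498615e-05, -2.08909298e-03,  4.31930751e-04,
        2.56773316e-04,  5.96559327e-04]), 'joint_torque': array([ 1.63135715e-03, -4.06510055e+01, -3.01439917e+01, -2.78800121e-05,
        1.34634025e-03,  1.21033483e-05]), 'tool_pos': array([ 0.49562728, -0.21278101,  0.03907699]), 'tcp_rot': array([ 7.21543430e-01,  3.05760814e+00, -1.40532426e-07]), 'wrist_force': array([ 0.81123198, -0.22924471, -0.15752661]), 'torque': array([0.02159846, 0.01911955, 0.02645768]), 'grip_force': 0.0, 'width': 0.9942969666804383}
```

View pics/m2.png

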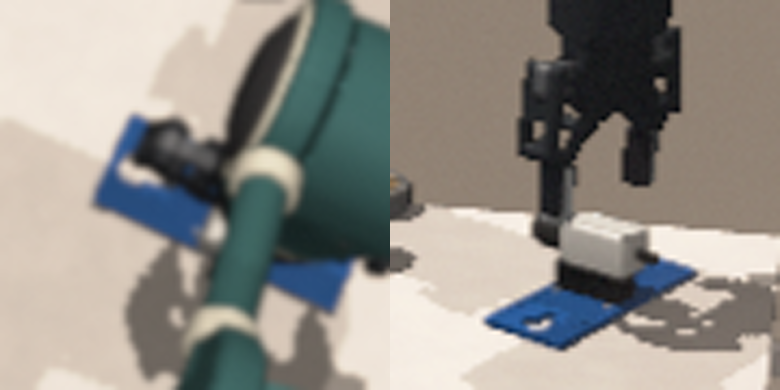

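Run:
```python
from h import *
im,P=cloud("side")
d=(abs(P[...,0]-.5)<.09)&(abs(P[...,1]+.2)<.12)&(P[...,2]>.012)&(P[...,2]<.2)
t=P[...,:2]@[.447,.894]; s=P[...,:2]@[.894,-.447]
for z in np.arange(.02,.2,.01):
    k=d&(abs(P[...,2]-z)<.005)&(im.max(2)<100)
    a=t[k];print(z.round(2),k.sum(),np.histogram(a,np.arange(-.04,.12,.02))[0], np.median(s[k]).round(3) if k.any() else "")
```

```text
0.02 51 [ 0  0  0 41 10  0  0] 0.531
0.03 9 [0 0 0 7 2 0 0] 0.545
0.04 37 [ 0  0  0 31  6  0  0] 0.563
0.05 6 [0 0 0 5 1 0 0] 0.571
0.06 0 [0 0 0 0 0 0 0] 
0.07 28 [ 0 17  0  0  0  3  8] 0.538
0.08 52 [ 0 27  0  0  0  4 21] 0.536
0.09 52 [ 1 25  0  0  0  3 23] 0.536
0.1 56 [ 0 27  0  0  0  7 22] 0.533
0.11 51 [ 3 27  0  0  0  3 17] 0.533
0.12 101 [19 21  0  0  0 11 17] 0.529
0.13 108 [11  6 10 10  7 29 14] 0.529
0.14 132 [21  2 20 10 18 26 10] 0.528
0.15 116 [19  1 10  9 22 17 18] 0.528
0.16 148 [21  5 13 18 28 19 30] 0.528
0.17 118 [13  4  9 15 16 33 28] 0.529
0.18 52 [ 0  0  0  2 17 33  0] 0.53
0.19 110 [ 0  0  2 18 35 55  0] 0.519
```

The fingertips really stand about 28 mm higher than the reported TCP implies: the open tips are at z≈0.066 and the shut ones closed just over the block top. I'll trust the picture and go down by that much.

carry_out(
  series="0 0 -0.012 0;0 0 -0.01 0;0 0 -0.006 0;0 0 0 0",
)

```text
time: 5.95
tool_pos: [0.4948, -0.2124, 0.01]
tcp_rot: [-0.721, -3.056, -0.001]
wrist_force: [0.5, 0.6, 0.3]
width: 0.998
grip_force: 0.0
```

carry_out(
  series="0 0 0 0;0 0 0 0;0 0 0 0;0 0 0 0;0 0 0 0",
  jaw=-1,
  grip_force=60,
)

```text
time: 6.58
tool_pos: [0.4963, -0.2132, 0.0117]
tcp_rot: [0.721, 3.056, -0.001]
wrist_force: [0.4, -0.8, 4.3]
width: 0.34
grip_force: 61.3
```

```bash
cat >> h.py <<'E'
def foot(n,ang,lo,hi,zl):
    "foot extents along (t) and across (s) direction ang, blue pixels inside box"
    im,P=cloud(n);H,S,V=cv2.split(cv2.cvtColor(im,cv2.COLOR_BGR2HSV))
    a=np.radians(ang);e=np.array([np.cos(a),np.sin(a)]);f=np.array([e[1],-e[0]])
    m=(H>100)&(H<125)&(S>120)&(V>40)&np.all((P[...,:2]>lo)&(P[...,:2]<hi),-1)&(P[...,2]>zl[0])&(P[...,2]<zl[1])
    q=P[m];return im,P,q,q[:,:2]@e,q[:,:2]@f
E
python3 - <<'E'
from h import *
im,P,q,t,s=foot("side",63.4,(.35,-.35),(.65,-.05),(-.01,.05))
print(len(q),np.percentile(t,[1,99]),np.percentile(s,[1,99]),np.percentile(q[:,2],[5,50,95]))
d=(abs(P[...,0]-.5)<.09)&(abs(P[...,1]+.2)<.12)&(im.max(2)<90)
tt=P[...,:2]@[.447,.894]
k=d&(tt>.048)&(P[...,2]>.01)&(P[...,2]<.1);print("front finger minz",np.sort(P[k][:,2])[:8].round(3), k.sum())
E
```

```text
290 [-0.0411012  0.1122561] [0.51067327 0.56423729] [0.00170055 0.00430502 0.00575259]
front finger minz [0.027 0.029 0.03  0.03  0.03  0.03  0.03  0.032] 204
```

carry_out(
  series="0 0 0.01 0;0 0 0.025 0;0 0 0.025 0;0 0 0.01 0;0.0016 0.0409 0 0.96;0.0016 0.0409 0 0.96;0.0016 0.0409 0 0.96;0.0016 0.0409 0 0.96;0.0016 0.0409 0 0.96;0.0016 0.0409 0 0.96;0.0016 0.0409 0 0.96;0.0016 0.0409 0 0.96;0.0016 0.0409 0 0.96;0.0016 0.0409 0 0.96;0 0 0 0;0 0 0 0",
  grip_force=80,
)

```text
time: 8.62
tool_pos: [0.5105, 0.1957, 0.0801]
tcp_rot: [-0.462, -3.105, 0.002]
wrist_force: [-0.0, -1.0, -3.6]
width: 0.34
grip_force: 80.4
```

```bash
cat > m.py <<'E'
from h import *
import sys
for n in("top","side"):
    im,P,q,t,s=foot(n,73.08,(.4,.05),(.65,.35),(.0,.15))
    z=np.median(q[:,2]);
    print(n,len(q),"t",np.percentile(t,[1,99]).round(4),"s",np.percentile(s,[1,99]).round(4),"z",np.percentile(q[:,2],[5,50,95]).round(4))
    k=np.abs(q[:,2]-z)<.01;A=np.c_[t[k]-t.mean(),s[k]-s.mean(),np.ones(k.sum())];print("  slope t,s",np.linalg.lstsq(A,q[k,2],rcond=None)[0].round(4), cv2.minAreaRect((q[:,:2]*1000).astype(np.float32)))
    if len(sys.argv)>1: cv2.imwrite("pics/%s%s.png"%(n,sys.argv[1]),im)
    d=(im.max(2)>0)
s=bot.read_state();print(s["time"],s["tool_pos"].round(4),s["wrist_force"].round(1),s["torque"].round(2),s["width"])
e=np.array([np.cos(np.radians(73.08)),np.sin(np.radians(73.08))]);f=np.array([e[1],-e[0]])
print("tool t,s",s["tool_pos"][:2]@e,s["tool_pos"][:2]@f,"carriage",np.array([.5177,.2145])@e,np.array([.5177,.2145])@f)
E
python3 m.py a
python3 - <<'E'
import cv2,numpy as np
a=cv2.imread("pics/topa.png");b=cv2.imread("pics/sidea.png")
f=lambda i:cv2.resize(i,(400,400),interpolation=2)
cv2.imwrite("pics/va.png",np.hstack([f(a[180:280,165:265]),f(b[200:340,260:400])]))
E
```

```text
top 441 t [0.2587 0.3243] s [0.4056 0.4586] z [0.0703 0.0731 0.076 ]
  slope t,s [-0.      0.0022  0.0732] ((498.35662841796875, 153.87767028808594), (69.41303253173828, 54.33063507080078), 73.9928970336914)
side 960 t [0.2609 0.4155] s [0.4033 0.4603] z [0.0703 0.0727 0.0738]
  slope t,s [-0.007   0.0076  0.0725] ((503.27850341796875, 199.40765380859375), (166.03103637695312, 67.72463989257812), 62.63576889038086)
8.725 [0.5109 0.1951 0.0804] [ 0.4 -0.3 -2.9] [0.01 0.03 0.01] 0.33624121541979435
tool t,s 0.3353538156828152 0.4320380033818797 carriage 0.3558841586263655 0.43286257130734224
```

View pics/va.png

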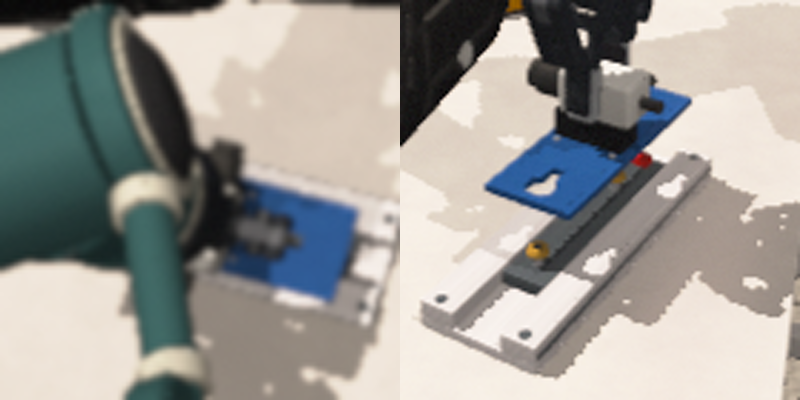

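```bash
cat > k.py <<'E'
from h import *
im=cv2.imread("pics/s.png");c=eyes.get_calibration("side");K=np.array(c["K"]);R=cv2.Rodrigues(np.array(c["rotation"],float))[0];C=np.array(c["position"])
e=np.array([np.cos(np.radians(73.08)),np.sin(np.radians(73.08))]);f=np.array([e[1],-e[0]])
def ts(u,v,z):
    d=R@np.array([(u-K[0,2])/K[0,0],(v-K[1,2])/K[1,1],1]);p=C+d*(z-C[2])/d[2];return (p[:2]@e).round(4),(p[:2]@f).round(4)
H,S,V=cv2.split(cv2.cvtColor(im,cv2.COLOR_BGR2HSV));b=np.zeros((400,640),bool);b[240:330,265:375]=1
for nm,mm,z in(("red",b&((H<6)|(H>174))&(S>150)&(V>90),.0225),("brass",b&(H>8)&(H<28)&(S>120)&(V>90),.029)):
    n,l,s,ce=cv2.connectedComponentsWithStats(mm.astype(np.uint8))
    for i in range(1,n):
        if s[i,4]>6: print(nm,s[i],ts(*ce[i],z))
E
python3 k.py
python3 - <<'E'
from k import *
im=cv2.imread("pics/sidea.png")
H,S,V=cv2.split(cv2.cvtColor(im,cv2.COLOR_BGR2HSV))
m=((H>100)&(H<125)&(S>120)&(V>40)).astype(np.uint8);m[:230]=0;m[290:]=0;m[:,:280]=0;m[:,380:]=0
cs,h=cv2.findContours(m,cv2.RETR_CCOMP,1)
z=.0755
for c_,hh in zip(cs,h[0]):
    if hh[3]>=0 and len(c_)>8:
        q=np.array([ts(u,v,z) for u,v in c_[:,0]]);print(c_[:,0].mean(0),"hole t",q[:,0].min(),q[:,0].max(),"s",q[:,1].min(),q[:,1].max())
E
```

```text
red [341 253   7   5  28] (np.float64(0.2694), np.float64(0.4335))
brass [332 259   7   5  30] (np.float64(0.3067), np.float64(0.4334))
brass [304 284   8   7  39] (np.float64(0.4027), np.float64(0.4334))
red [341 253   7   5  28] (np.float64(0.2694), np.float64(0.4335))
brass [332 259   7   5  30] (np.float64(0.3067), np.float64(0.4334))
brass [304 284   8   7  39] (np.float64(0.4027), np.float64(0.4334))
[310.03225806 264.74193548] hole t 0.3853 0.4151 s 0.4193 0.4387
```

carry_out(
  series="0.0014 0.001 -0.01 0;0 0 -0.012 0;0 0 -0.008 0;0 0 0 0;0 0 0 0",
)

```text
time: 9.35
tool_pos: [0.5132, 0.1972, 0.0511]
tcp_rot: [0.463, 3.107, 0.0]
wrist_force: [0.4, 0.1, -2.7]
width: 0.332
grip_force: 80.5
```

```bash
python3 m.py b
python3 - <<'E'
import cv2,numpy as np
a=cv2.imread("pics/topb.png");b=cv2.imread("pics/sideb.png")
f=lambda i:cv2.resize(i,(400,400),interpolation=2)
cv2.imwrite("pics/vb.png",np.hstack([f(a[200:280,185:265]),f(b[220:320,270:370])]))
E
```

```text
top 430 t [0.2609 0.3263] s [0.4069 0.4606] z [0.0403 0.044  0.0472]
  slope t,s [-0.0044 -0.0043  0.044 ] ((500.29180908203125, 155.42172241210938), (69.54297637939453, 54.877132415771484), 73.8046875)
side 990 t [0.2638 0.4182] s [0.4054 0.4623] z [0.0409 0.0438 0.045 ]
  slope t,s [-0.004   0.0122  0.0436] ((507.0215148925781, 203.1461181640625), (162.7379150390625, 70.60018157958984), 61.59703826904297)
9.45 [0.5135 0.1974 0.0515] [-0.2 -0.3 -3. ] [-0.01  0.02 -0.  ] 0.33885303406330136
tool t,s 0.3382932500016312 0.4337950229776031 carriage 0.3558841586263655 0.43286257130734224
```

View pics/vb.png

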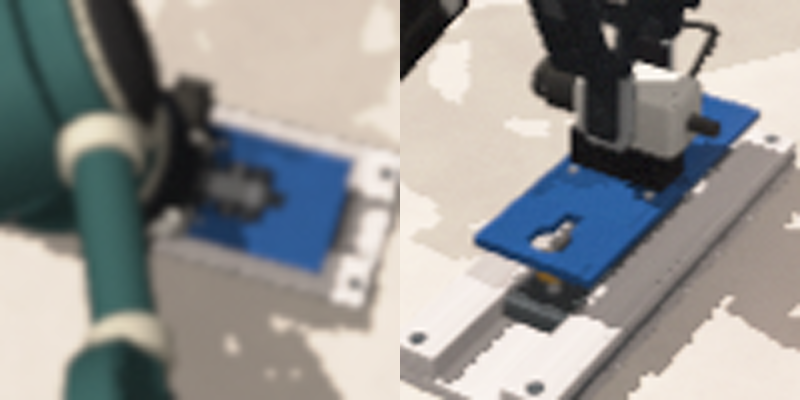

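carry_out(
  series="0 0 -0.003 0;0 0 -0.003 0;0 0 -0.002 0;0 0 -0.0015 0;0 0 -0.001 0;0 0 0 0",
)

```text
time: 10.2
tool_pos: [0.513, 0.1972, 0.0405]
tcp_rot: [-0.463, -3.107, 0.0]
wrist_force: [0.0, -0.4, -2.9]
width: 0.333
grip_force: 80.5
```

```bash
python3 m.py
```

```text
top 419 t [0.2615 0.3258] s [0.4068 0.4603] z [0.0301 0.0336 0.0369]
  slope t,s [0.0008 0.0039 0.0336] ((500.3135070800781, 155.70030212402344), (68.62152099609375, 54.77477264404297), 73.51918029785156)
side 973 t [0.2634 0.4179] s [0.4052 0.4621] z [0.0302 0.033  0.0342]
  slope t,s [-0.0044  0.0061  0.0328] ((513.7802124023438, 198.617431640625), (158.55599975585938, 57.86836242675781), 73.00711059570312)
10.3 [0.5131 0.1972 0.0406] [ 0.2  0.  -3.1] [0.   0.04 0.02] 0.33913896868660054
tool t,s 0.3380064406416381 0.4334616578263387 carriage 0.3558841586263655 0.43286257130734224
```

carry_out(
  series="0 0 -0.001 0;0 0 -0.001 0;0 0 -0.001 0;0 0 0 0",
)

```text
time: 10.8
tool_pos: [0.5129, 0.1972, 0.0374]
tcp_rot: [-0.463, -3.107, 0.0]
wrist_force: [0.3, -1.0, -3.2]
width: 0.336
grip_force: 80.5
```

carry_out(
  series="0 0 -0.001 0;0 0 -0.001 0;0 0 -0.001 0;0 0 0 0",
)

```text
time: 11.3
tool_pos: [0.5131, 0.1973, 0.0347]
tcp_rot: [0.463, 3.107, 0.0]
wrist_force: [0.1, -0.7, -1.1]
width: 0.337
grip_force: 80.7
```

Both heads are in their holes and the catch has started to push back.

carry_out(
  series="0 0 -0.001 0;0 0 -0.001 0;0 0 -0.0005 0;0 0 0 0",
)

```text
time: 11.8
tool_pos: [0.5131, 0.1973, 0.0322]
tcp_rot: [0.463, 3.107, 0.0]
wrist_force: [-0.0, 0.5, -0.5]
width: 0.335
grip_force: 80.8
```

```bash
python3 m.py
```

```text
top 406 t [0.2621 0.3258] s [0.4069 0.4605] z [0.022  0.0252 0.029 ]
  slope t,s [ 0.004  -0.0029  0.0251] ((500.73101806640625, 156.380615234375), (67.86664581298828, 54.88898849487305), 73.43709564208984)
side 956 t [0.2635 0.4182] s [0.4053 0.4621] z [0.0224 0.0246 0.0259]
  slope t,s [-0.0045  0.0068  0.0245] ((513.5046997070312, 198.72854614257812), (158.57940673828125, 58.296260833740234), 72.35763549804688)
11.9 [0.5131 0.1973 0.0321] [-0.3  1.4 -1.3] [-0.11  0.07 -0.  ] 0.33643890483958455
tool t,s 0.3380560244176095 0.4334667003018789 carriage 0.3558841586263655 0.43286257130734224
```

carry_out(
  series="0 0 -0.0005 0;0 0 -0.0005 0;0 0 0 0;0 0 0 0",
)

```text
time: 12.4
tool_pos: [0.5131, 0.1972, 0.0318]
tcp_rot: [0.463, 3.107, 0.0]
wrist_force: [-2.1, -0.4, 5.4]
width: 0.333
grip_force: 81.7
```

carry_out(
  series="0.0006 0.0019 0.0003 0;0.0006 0.0019 0 0;0.0006 0.0019 0 0;0.0006 0.0019 0 0;0.0006 0.0019 0 0;0 0 0 0",
)

```text
time: 13.15
tool_pos: [0.5166, 0.2066, 0.0318]
tcp_rot: [0.463, 3.107, -0.0]
wrist_force: [-1.7, -3.5, 5.5]
width: 0.337
grip_force: 81.6
```

carry_out(
  series="0.0006 0.0019 0 0;0.0006 0.0019 0 0;0.0003 0.001 0 0;0 0 0 0",
)

```text
time: 13.65
tool_pos: [0.5181, 0.2115, 0.0318]
tcp_rot: [0.463, 3.106, 0.0]
wrist_force: [-1.5, -2.8, 5.3]
width: 0.335
grip_force: 81.6
```

carry_out(
  series="0.0003 0.001 0 0;0.0003 0.001 0 0;0 0 0 0",
)

```text
time: 14.02
tool_pos: [0.5186, 0.2133, 0.0318]
tcp_rot: [0.463, 3.107, -0.001]
wrist_force: [-1.8, -3.1, 5.6]
width: 0.337
grip_force: 81.6
```

carry_out(
  series="0.0002 0.0007 0 0;0.0002 0.0007 0 0;0 0 0 0",
)

```text
time: 14.4
tool_pos: [0.5187, 0.214, 0.0318]
tcp_rot: [0.463, 3.107, -0.002]
wrist_force: [-1.2, -6.0, 5.7]
width: 0.336
grip_force: 81.8
```

```bash
python3 m.py c
python3 - <<'E'
import cv2,numpy as np
a=cv2.imread("pics/topc.png");b=cv2.imread("pics/sidec.png")
f=lambda i:cv2.resize(i,(400,400),interpolation=2)
cv2.imwrite("pics/vc.png",np.hstack([f(a[215:275,210:270]),f(b[220:320,270:370])]))
E
```

```text
top 384 t [0.2798 0.3442] s [0.4075 0.4612] z [0.0217 0.0249 0.0287]
  slope t,s [ 0.0019 -0.0018  0.0248] ((506.28955078125, 172.81060791015625), (68.30300903320312, 54.799339294433594), 73.34491729736328)
side 1006 t [0.2788 0.4357] s [0.4059 0.4628] z [0.0219 0.0242 0.0255]
  slope t,s [-0.0047  0.0049  0.0241] ((514.459716796875, 216.58184814453125), (163.4214630126953, 64.60930633544922), 66.24961853027344)
14.5 [0.5188 0.214  0.0318] [-2.1 -6.   6.4] [-0.95  0.22  0.03] 0.3321115198269706
tool t,s 0.3557576960293064 0.43404868114415274 carriage 0.3558841586263655 0.43286257130734224
```

View pics/vc.png

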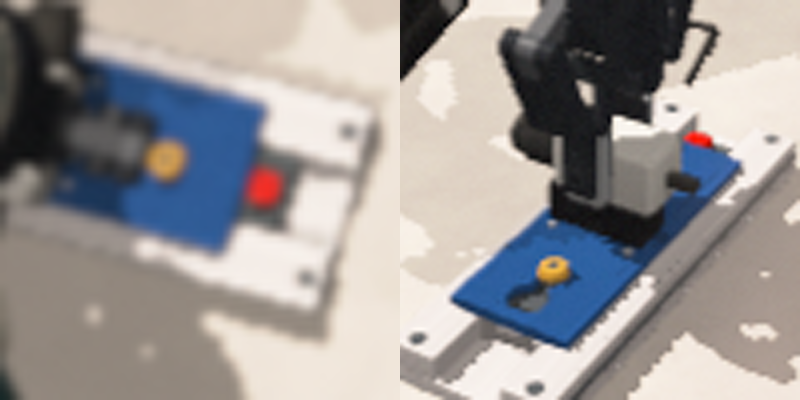

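carry_out(
  series="0.0002 0.0007 0 0;0 0 0 0",
)

```text
time: 14.75
tool_pos: [0.5188, 0.2141, 0.0318]
tcp_rot: [-0.462, -3.107, 0.004]
wrist_force: [-1.9, -9.2, 7.8]
width: 0.338
grip_force: 82.0
```

Hard stop reached, so the foot is home. I'll ease off, open and retreat straight up.

carry_out(
  series="-0.0004 -0.0012 0.0005 0;0 0 0 0",
)

```text
time: 15.0
tool_pos: [0.5187, 0.214, 0.0318]
tcp_rot: [0.463, 3.107, -0.001]
wrist_force: [0.7, -4.4, 2.6]
width: 0.332
grip_force: 81.1
```

carry_out(
  series="0 0 0 0;0 0 0 0;0 0 0 0;0 0 0 0;0 0 0 0",
  jaw=1,
)

```text
time: 15.62
tool_pos: [0.5183, 0.2145, 0.0319]
tcp_rot: [0.463, 3.107, 0.0]
wrist_force: [0.7, -0.5, -0.6]
width: 1.0
grip_force: 0.0
```

carry_out(
  series="0 0 0.01 0;0 0 0.03 0;0 0 0.04 0;0 0 0.04 0;-0.03 -0.05 0.03 0;-0.03 -0.05 0.03 0;-0.02 -0.06 0.01 0;0 -0.06 0 0;0 -0.06 0 0;0 0 0 0;0 0 0 0",
)

```text
time: 17.0
tool_pos: [0.4416, -0.0594, 0.2193]
tcp_rot: [0.465, 3.106, 0.001]
wrist_force: [-0.5, -0.1, 0.4]
width: 1.0
grip_force: 0.0
```

```bash
python3 m.py d
python3 - <<'E'
import cv2,numpy as np
a=cv2.imread("pics/topd.png");b=cv2.imread("pics/sided.png")
f=lambda i:cv2.resize(i,(400,400),interpolation=2)
cv2.imwrite("pics/vd.png",np.hstack([f(a[190:280,170:260]),f(b[220:320,270:370])]))
E
```

```text
top 772 t [0.2804 0.4346] s [0.4071 0.461 ] z [0.0217 0.0248 0.0283]
  slope t,s [ 0.0008 -0.0038  0.0248] ((519.141845703125, 215.44790649414062), (157.50564575195312, 54.91172409057617), 73.01277923583984)
side 999 t [0.2781 0.4357] s [0.4057 0.4623] z [0.0221 0.0243 0.0255]
  slope t,s [-0.004   0.0043  0.0241] ((518.9264526367188, 213.83657836914062), (162.05844116210938, 58.29909896850586), 72.84796905517578)
17.1 [ 0.4416 -0.0583  0.219 ] [ 0.4 -0.1  0.5] [-0.    0.01  0.01] 0.998982744551566
tool t,s 0.07273347671551678 0.439486329648732 carriage 0.3558841586263655 0.43286257130734224
```

View pics/vd.png

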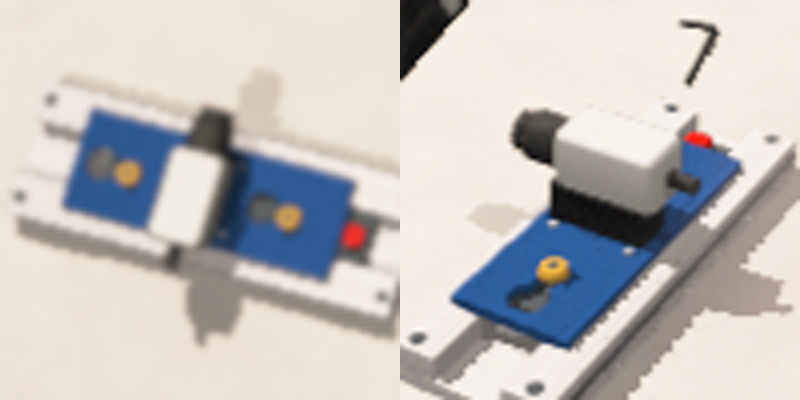

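The mount lies flat, both screw heads sit at the slot ends, and the red catch stands clear behind the foot.

```bash
python3 -c "
from h import *
print(bot.finish_job())"
```

```text
the job is handed in; nothing more can be done
None
```

The camera mount is on the rail, flat and slid to its hard stop; both cameras show the red catch up behind it, and it is released and handed in at about 17 s (the hand-in gave no verdict).

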